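# Lock the sieve shaker lid by feeling for the key slot

### The job

Lock the lid of the sieve shaker with the bar knob on its centre: press the knob down lightly and turn it clockwise until you feel its key find the hidden slot, push it down all the way, then turn it further clockwise so that it stays down when you let go. Never force the key against the lock plate, and leave the things around the shaker where they are.

Things in the scene. Friction and masses are not known exactly. Their poses are not given: they have to be found in the camera images.
- shaker: Round grey bench sieve shaker, fixed: base 256 mm wide, carrying a 200 mm steel pan, sieve and lid; the lid is 212 mm wide, its flat top 175 mm above the bench. Two guide rods with 26 mm black hand nuts stand 117 mm either side of the centre (along y), up to 185 mm. Control panel at -x. Origin: centre of the underside, z up; the knob's vertical axis passes through it.
- hub_top (a point): Centre of the top of the dark steel hub on the lid: 64 mm wide, top 206 mm above the bench. Inside, unseen, is a fixed 6 mm lock plate with one straight slot for the knob's key. Slot: 0.30 to 1.10 rad clockwise (seen from above) of the knob's start; the key fits within 0.08 rad either side of its middle. Over 20 N of key on plate, pressing or turning, is forcing it.
- knob: Black bar knob on a stem over the hub, moving only up-down and about its axis. Bar 62 mm long (x, round ends), 14 mm wide (y), 34 mm tall. Origin on the axis, at the hub's top while up; bar then 24 to 58 mm above it. Return spring 3 N, plus 0.2 N per mm pressed; hard stop at 18 mm. Turns 2.6 rad clockwise from a stop; starts within 0.15 rad of that stop.
- key (a point): Middle of the cross key inside the hub (point fixed to the knob). The key is sprung on the stem: 1.5 N plus 1.5 N per mm, 8 mm of give, then rigid. It meets the plate with the knob 2 mm down; 6 mm down it bears with 7.5 N and drags while turning. At the slot it drops in: torque dips 0.15 N m or more (knob pulls forward), push-back falls by over 5 N; turning on soon hits the slot's side.
- knob_top (a point): Centre of the knob bar's top face, on the axis, 264 mm above the bench while up. In the slot, pushed 15 mm down or more (top below 249 mm), the key clears the plate's underside; then turned 0.3 rad or more past the slot it is caught, and let go the knob rests 13 mm down (top at 251 mm).
- reagent: loose brown glass bottle, 60 mm across, 120 mm tall; origin at its underside's centre
- spare: loose empty steel sieve, 200 mm across, 50 mm tall; origin at its underside's centre
- dish: loose white bowl, 110 mm across, 45 mm tall; origin at its underside's centre

How it is judged:
By the outcome, as a careful person would: the job done as asked, in the order asked, and still so for the second after the job is handed in, with the robot touching nothing.
It also fails if it takes over 64 s, if anything falls off the work surface, if the arm or the gripper's body presses on something with over 40 N, if the wrist force passes 120 N, or if a joint passes its speed limit or range.

### The arm

A 7-joint arm with a two-finger parallel gripper is mounted at the origin on the work surface. World frame = base frame: x ahead of the robot, y to its left, z up, the work surface at z = 0. Lengths are in m, angles in rad, forces in N, time in s.
With the tool pointing down it reaches from about 0.4 to 0.875 m from the base axis. Payload 19.3 kg.
Tool frame: the origin (TCP) lies midway between the tips of the shut fingers; the grasp point (between the pads) lies bot.grip_point_offset behind it (bot.grip_point_offset is the distance from the TCP to the grasp point, in m); z points along the fingers, y is the direction in which the jaws open and shut (so a half turn about z gives the same grasp; the last joint's range is limited). The gripper opens to 85 mm and grips with 20 to 120 N. Pads are 22 mm wide; open, the fingers measure 114 mm over their backs; the gripper's body (76 mm by 85 mm) begins 54 mm behind the grasp point. The pads swing forward as they close: fully open they stand 13 mm farther back than shut.
Start: joints at [1.107, 0.521, -0.036, 1.599, 0.021, 1.021, -0.113], TCP at [0.24, -0.577, 0.208] pointing down, gripper open.
Joint ranges: [-2.91, 2.91], [-0.3, 2.13], [-1.5, 1.42], [0.17, 2.43], [-1.26, 4.41], [0.16, 1.93], [-2.52, 2.52]. Speed limits (rad/s): [1.89, 1.89, 2.39, 2.39, 3.01, 3.01, 3.01].

### API

Orientations are given as [roll, pitch, yaw] about the fixed x, y, z axes, in that order (R = Rz(yaw) Ry(pitch) Rx(roll)).
In Python, from workcell import bot gives the robot as it stands.
- The arm moves only by the tool servo_tool, never from a script. Its argument "rows" is a list that holds one entry, the list of rows, each a list of 6 numbers: the shift along the tool's x, y, z in cm, then the turn, a rotation vector about the tool's x, y, z in degrees. A call has 1 to 5 rows; each row shifts and turns the commanded pose from where the row before left it, along the tool's axes as they then stand; what a row does not reach is not made up. A row lasts 1/8 s, in which the tool goes at most 62.5 mm and 10.7 degrees, less where a joint would pass 70% of its speed; a pose out of reach is approached as far as the arm can. A call is refused whole if a number of a shift passes 6.25 or a number of a turn 10.7, either way. A call with a gripper value outside its range is refused whole. "grip" is the opening, from -1 (shut) to 1 (fully open), so that 0 is half open, set as the call begins (left out, the last holds). The fingers move at their own pace and stop on an object; "squeeze" is the grip in N (left out, the last holds). Time passes only in rows, so rows that do not move let the fingers close. It gives the time, the measured TCP pose, the force and the opening at its end, in the units of the state.
- bot.observe(): the state, without advancing time (a new reading comes with each control period).
- bot.grab_frame(name): name is "scene" or "side" or "wrist"; returns a dict with "image" (400x640x3 uint8, red, green, blue), "K" (3x3 intrinsics, pixels), "dist" ([k1, k2, p1, p2, k3] as OpenCV has them; the pictures are not rectified), "R" (3x3) and "t" (3): a world point X has camera coordinates R X + t; the wrist camera has in their place "mount" (4x4, takes a point from camera to tool coordinates, whose origin is the TCP and whose axes are the flange's). Camera axes: x right, y down, z forward; pixel columns grow to the right and rows downward; lengths in m; the calibration is good to about 2 mm. A picture is of the moment at which its call begins: read the wrist's pose just before it. There is no depth.
- bot.job_done(): hands the job in, once; it reports no verdict.
The state is a dict: "clock": time; "qpos": joint angles; "qd": joint speeds; "joint_efforts": joint torques, N m; "position": TCP position; "tool_rot": TCP orientation; "force": force on the tool from outside, world axes, zero at the start; "moment": the same for the moment, N m; "grip_width": finger opening in m.
Only numpy, scipy, OpenCV 4.12 (cv2) and the standard library are available. Lean on these libraries where they do the work, as an engineer would, in place of code of your own. Each camera call takes 0.05 s, during which the arm holds its last target.

## Working session

There is one attempt and no reset: what is moved stays moved. The work goes in short steps, Python scripts to look and compute and a tool call to move; the robot and the scene stay as the last step left them, time stands still between calls to the robot, and variables do not carry over. Pictures are saved under pics/ and viewed, and the job is handed in when it is done.

Besides the shell and the picture viewer there is one more tool, called after "Emit:" in YAML: its name, and indented under it one key for each argument. servo_tool: Moves the arm, as the interface text tells. Its arguments: {"type":"object","properties":{"rows":{"type":"array"},"grip":{"type":"number"},"squeeze":{"type":"number"}},"required":["rows"]}

```bash
ls; mkdir -p pics; python3 - <<'E'
from workcell import bot
import cv2
print(bot.observe(), bot.grip_point_offset)
for n in ["scene","side","wrist"]:
    f=bot.grab_frame(n)
    cv2.imwrite(f"pics/{n}0.png",f["image"][:,:,::-1])
    print(n,f["K"],f["dist"],f.get("R"),f.get("t"),f.get("mount"))
E
```

```text
pics
{'clock': 0.0, 'qpos': array([ 1.10680229,  0.52201124, -0.03634739,  1.59997921,  0.02122165,
        1.0210685 , -0.11279481]), 'qd': array([ 0.00039564, -0.0004143 ,  0.00080561,  0.00057987, -0.00023512,
       -0.00013549,  0.00056903]), 'joint_efforts': array([-4.92319268e-04, -9.27117920e+01,  1.97961710e+00, -3.69931090e+01,
        1.77969213e-02,  8.24380433e-03,  8.80863399e-05]), 'position': array([ 0.23965051, -0.57686125,  0.20773755]), 'tool_rot': array([-3.14051532e+00,  8.37311300e-05,  3.93817440e-01]), 'force': array([ 0.32710808, -0.13745292, -0.13060861]), 'moment': array([ 0.04558914, -0.01842707, -0.02450349]), 'grip_width': 0.08546218474131} 0.0187
scene [[435.27854141   0.         315.48755211]
 [  0.         435.27854141 199.63949628]
 [  0.           0.           1.        ]] [0.03315745 0.         0.         0.         0.        ] [[-0.79944931  0.6007308   0.00181991]
 [ 0.44879947  0.59926822 -0.66291525]
 [-0.39932422 -0.52915037 -0.74869223]] [ 0.43302599 -0.10761319  1.52791291] None
side [[369.64538769   0.         320.58694893]
 [  0.         369.64538769 199.92454212]
 [  0.           0.           1.        ]] [0.01080522 0.         0.         0.         0.        ] [[-0.82215186 -0.56913157  0.01247338]
 [-0.30086448  0.41581088 -0.85824348]
 [ 0.48326689 -0.70935927 -0.51309116]] [0.44520737 0.29812878 0.88670416] None
wrist [[311.06244665   0.         312.6831112 ]
 [  0.         311.06244665 193.70483025]
 [  0.           0.           1.        ]] [-0.00792464  0.          0.          0.          0.        ] None None [[ 6.72403041e-04 -9.60387183e-01 -2.78668273e-01  7.03339310e-02]
 [ 9.99998352e-01  1.11572439e-03 -1.43226019e-03 -1.14315653e-05]
 [ 1.68644132e-03 -2.78666850e-01  9.60386351e-01 -1.65854317e-01]
 [ 0.00000000e+00  0.00000000e+00  0.00000000e+00  1.00000000e+00]]
```

View pics/scene0.png

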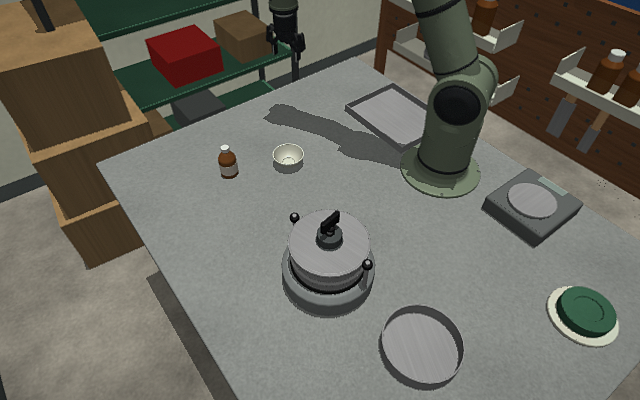

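View pics/side0.png

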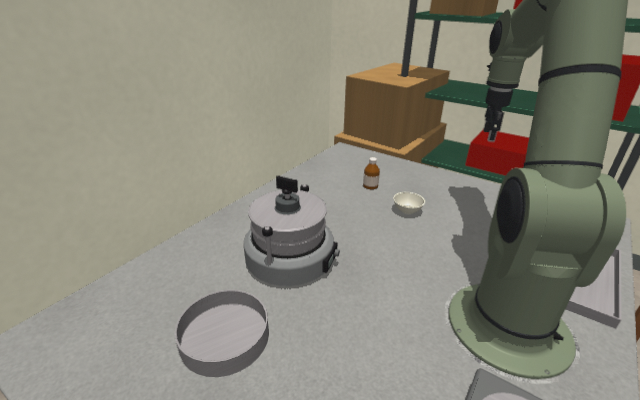

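View pics/wrist0.png

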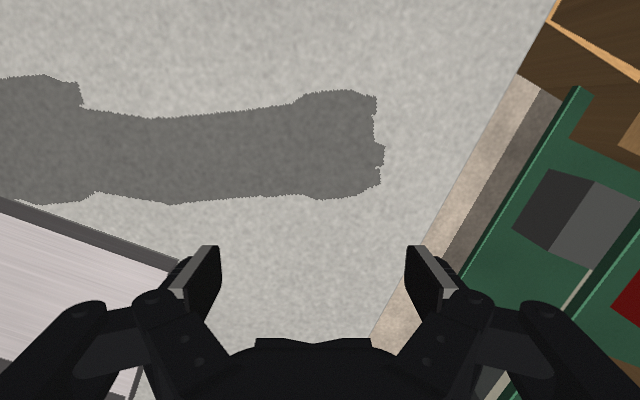

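The scene view shows the shaker with its knob at about (330,222). The hand nuts are at (295,217) and (367,265). The bottle is at (228,162), the bowl at (288,157) and the sieve at (421,345). In the side view the knob is at about (287,184). Next I zoom in on both views and measure.

```bash
cat > h.py <<'E'
import numpy as np, cv2
def ray(f,uv,st=None):
    p=cv2.undistortPoints(np.array([[uv]],float),f["K"],f["dist"])[0,0]
    d=np.array([p[0],p[1],1.])
    if st is None: R,t=f["R"],f["t"]
    else:
        from scipy.spatial.transform import Rotation as Ro
        T=np.eye(4);T[:3,:3]=Ro.from_euler('xyz',st["tool_rot"]).as_matrix();T[:3,3]=st["position"]
        M=np.linalg.inv(T@f["mount"]);R,t=M[:3,:3],M[:3,3]
    return -R.T@t,R.T@d
def onz(f,uv,z,st=None):
    c,d=ray(f,uv,st); return c+d*(z-c[2])/d[2]
def tri(a,b):
    (c1,d1),(c2,d2)=a,b
    s=np.linalg.lstsq(np.c_[d1,-d2],c2-c1,rcond=None)[0]
    p,q=c1+s[0]*d1,c2+s[1]*d2
    return (p+q)/2,np.linalg.norm(p-q)
E
python3 - <<'E'
from workcell import bot
import cv2,pickle
from h import *
F={n:bot.grab_frame(n) for n in("scene","side")}
pickle.dump(F,open("F.pkl","wb"))
for n,(x,y) in dict(scene=(270,195),side=(230,160)).items():
    c=F[n]["image"][y:y+100,x:x+120,::-1]
    cv2.imwrite(f"pics/{n}1.png",cv2.resize(c,None,fx=6,fy=6,interpolation=cv2.INTER_NEAREST))
E
```

```text
(no output)
```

View pics/scene1.png

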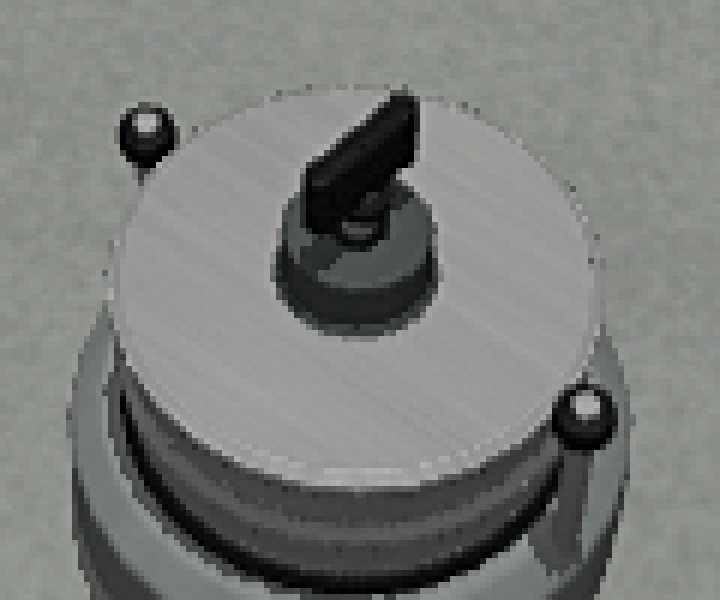

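View pics/side1.png

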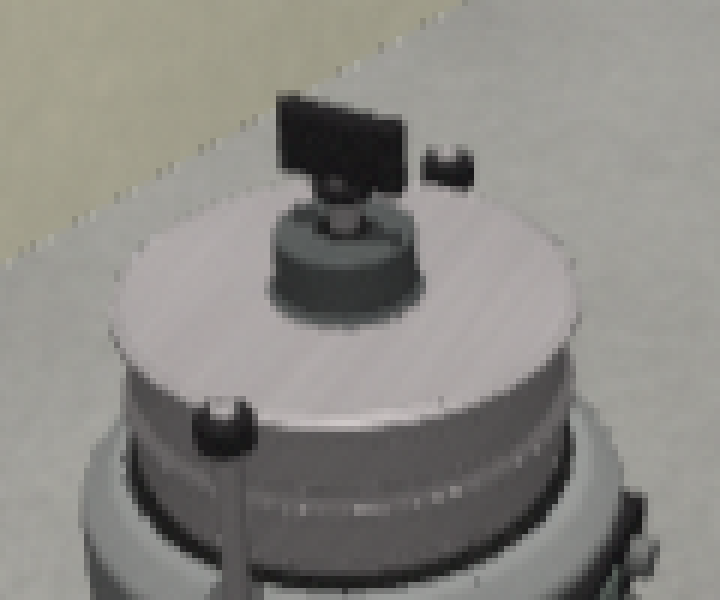

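```bash
python3 - <<'E'
import pickle
from h import *
F=pickle.load(open("F.pkl","rb"));S,D=F["scene"],F["side"]
s=lambda x,y:(270+x/6-.5,195+y/6-.5)
d=lambda x,y:(230+x/6-.5,160+y/6-.5)
n1=tri(ray(S,s(147,135)),ray(D,d(447,167)));n2=tri(ray(S,s(585,418)),ray(D,d(225,430)))
print("nuts",n1,n2,(n1[0]+n2[0])/2,np.linalg.norm(n1[0]-n2[0]))
v=n2[0]-n1[0];print("nut yaw",np.arctan2(v[1],v[0]))
# lid ellipse by mask/extents
print("knob top scene",onz(S,s(360,130),.264),"side",onz(D,d(341,110),.264))
e1,e2=onz(S,s(312,163),.264),onz(S,s(408,95),.264);print(e1,e2,np.linalg.norm(e1-e2),np.arctan2(*(e2-e1)[1::-1]))
e1,e2=onz(D,d(280,98),.264),onz(D,d(405,122),.264);print(e1,e2,np.linalg.norm(e1-e2),np.arctan2(*(e2-e1)[1::-1]))
print("lid extents scene",[onz(S,s(*p),.175)[:2] for p in((110,275),(600,270),(345,88),(360,485))])
for nm,f,p,z in(("dish",S,(288,170),0),("reag",S,(229,175),0),("spare",S,(421,350),0)):print(nm,onz(f,p,z))
E
```

```text
nuts (array([ 0.60861529, -0.00657899,  0.17424729]), np.float64(0.00019377274222577267)) (array([0.55082362, 0.22086662, 0.17229797]), np.float64(0.0009683426279816148)) [0.57971946 0.10714382 0.17327263] 0.23468102237379182
nut yaw 1.8196207741473738
knob top scene [0.57866079 0.10438533 0.264     ] side [0.57758018 0.10885913 0.264     ]
[0.60426833 0.10626903 0.264     ] [0.55182778 0.101635   0.264     ] 0.052644897379794706 -3.0534542845580126
[0.60604521 0.11566584 0.264     ] [0.54860159 0.10142672 0.264     ] 0.05918210982719737 -2.898610237966363
lid extents scene [array([0.66545312, 0.04728541]), array([0.49766411, 0.16969159]), array([0.52204741, 0.02511165]), array([0.64427691, 0.19161672])]
dish [ 0.42672048 -0.31302377  0.        ]
reag [ 0.60384593 -0.4147306   0.        ]
spare [0.52373278 0.41673726 0.        ]
```

```bash
cat >> h.py <<'E'
def plan(p0,rot0,p1,yaw1,n):
    """rows from pose (tool down) to target in n rows, yaw difference not wrapped"""
    from scipy.spatial.transform import Rotation as Ro
    R0=Ro.from_euler('xyz',rot0); yaw0=rot0[2]
    fix=Ro.from_euler('xyz',[np.pi,0,yaw0]); corr=(R0.inv()*fix).as_rotvec(degrees=True)
    out=[];y=yaw0
    for i in range(n):
        R=Ro.from_euler('xyz',[np.pi,0,y]); s=R.inv().apply((np.array(p1)-p0)/n)*100
        tz=-np.degrees((yaw1-yaw0)/n); out.append([*np.round(s,2),0,0,round(tz,2)]); y+=(yaw1-yaw0)/n
    print("corr deg",corr.round(2)); 
    for k in range(0,n,5): print([[float(v) for v in r] for r in out[k:k+5]])
E
python3 - <<'E'
from workcell import bot
from h import *
s=bot.observe()
plan(s["position"]+[0,0,.12],s["tool_rot"],[.58,.107,.40],3.29,20)
E
```

```text
corr deg [-0.03  0.   -0.  ]
[[2.88, -2.51, -0.36, 0.0, 0.0, -8.3], [3.21, -2.06, -0.36, 0.0, 0.0, -8.3], [3.48, -1.58, -0.36, 0.0, 0.0, -8.3], [3.67, -1.06, -0.36, 0.0, 0.0, -8.3], [3.78, -0.52, -0.36, 0.0, 0.0, -8.3]]
[[3.82, 0.03, -0.36, 0.0, 0.0, -8.3], [3.78, 0.58, -0.36, 0.0, 0.0, -8.3], [3.65, 1.12, -0.36, 0.0, 0.0, -8.3], [3.45, 1.64, -0.36, 0.0, 0.0, -8.3], [3.18, 2.12, -0.36, 0.0, 0.0, -8.3]]
[[2.84, 2.56, -0.36, 0.0, 0.0, -8.3], [2.44, 2.94, -0.36, 0.0, 0.0, -8.3], [1.99, 3.26, -0.36, 0.0, 0.0, -8.3], [1.5, 3.51, -0.36, 0.0, 0.0, -8.3], [0.98, 3.69, -0.36, 0.0, 0.0, -8.3]]
[[0.43, 3.8, -0.36, 0.0, 0.0, -8.3], [-0.12, 3.82, -0.36, 0.0, 0.0, -8.3], [-0.67, 3.76, -0.36, 0.0, 0.0, -8.3], [-1.2, 3.63, -0.36, 0.0, 0.0, -8.3], [-1.71, 3.41, -0.36, 0.0, 0.0, -8.3]]
```

Emit:
servo_tool:
  rows:
    - [[0, 0, -4, 0, 0, 0], [0, 0, -4, 0, 0, 0], [0, 0, -4, 0, 0, 0]]

```text
clock: 0.62
position: [0.2397, -0.577, 0.3295]
tool_rot: [-3.141, 0.0, 0.394]
force: [-0.1, -0.1, 1.2]
grip_width: 0.0854
```

Emit:
servo_tool:
  rows:
    - [[2.88, -2.51, -0.36, 0, 0, -8.3], [3.21, -2.06, -0.36, 0, 0, -8.3], [3.48, -1.58, -0.36, 0, 0, -8.3], [3.67, -1.06, -0.36, 0, 0, -8.3], [3.78, -0.52, -0.36, 0, 0, -8.3]]

```text
clock: 1.25
position: [0.3251, -0.405, 0.3464]
tool_rot: [3.142, 0.0, 1.123]
force: [0.4, -0.3, -0.1]
grip_width: 0.0854
```

Emit:
servo_tool:
  rows:
    - [[3.82, 0.03, -0.36, 0, 0, -8.3], [3.78, 0.58, -0.36, 0, 0, -8.3], [3.65, 1.12, -0.36, 0, 0, -8.3], [3.45, 1.64, -0.36, 0, 0, -8.3], [3.18, 2.12, -0.36, 0, 0, -8.3]]

```text
clock: 1.88
position: [0.41, -0.2339, 0.3645]
tool_rot: [3.142, 0.0, 1.847]
force: [0.3, -0.8, 0.9]
grip_width: 0.0853
```

Emit:
servo_tool:
  rows:
    - [[2.84, 2.56, -0.36, 0, 0, -8.3], [2.44, 2.94, -0.36, 0, 0, -8.3], [1.99, 3.26, -0.36, 0, 0, -8.3], [1.5, 3.51, -0.36, 0, 0, -8.3], [0.98, 3.69, -0.36, 0, 0, -8.3]]

```text
clock: 2.5
position: [0.495, -0.063, 0.3825]
tool_rot: [-3.141, 0.0, 2.571]
force: [0.7, -0.7, 0.0]
grip_width: 0.0853
```

Emit:
servo_tool:
  rows:
    - [[0.43, 3.8, -0.36, 0, 0, -8.3], [-0.12, 3.82, -0.36, 0, 0, -8.3], [-0.67, 3.76, -0.36, 0, 0, -8.3], [-1.2, 3.63, -0.36, 0, 0, -8.3], [-1.71, 3.41, -0.36, 0, 0, -8.3]]

```text
clock: 3.12
position: [0.5801, 0.108, 0.4004]
tool_rot: [-3.141, -0.0, -2.988]
force: [0.7, -1.2, 0.7]
grip_width: 0.0857
```

```bash
python3 - <<'E'
from workcell import bot
import cv2,pickle
s=bot.observe();f=bot.grab_frame("wrist")
pickle.dump((s,f),open("W.pkl","wb"))
cv2.imwrite("pics/wrist1.png",f["image"][:,:,::-1]);print(s["position"],s["tool_rot"],s["qpos"].round(3))
E
```

```text
[0.58013057 0.10798966 0.40037897] [-3.14148634e+00 -2.41878878e-05 -2.98789184e+00] [ 0.28   0.429 -0.851  1.376  0.32   1.478  1.17 ]
```

View pics/wrist1.png

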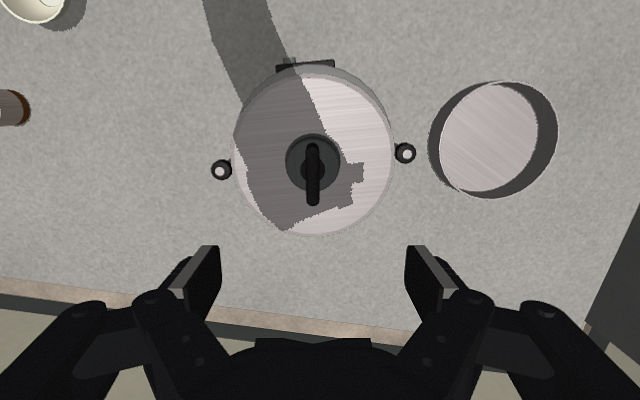

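The wrist view shows the knob bar from (312,145) to (313,205), almost aligned with tool x. The nuts are at (222,170) and (405,154).

```bash
python3 - <<'E'
import pickle,cv2
s,f=pickle.load(open("W.pkl","rb"))
c=f["image"][125:225,255:375,::-1]
c=cv2.convertScaleAbs(cv2.resize(c,None,fx=6,fy=6,interpolation=cv2.INTER_NEAREST),alpha=2.5,beta=10)
cv2.imwrite("pics/w1z.png",c)
E
```

```text
(no output)
```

View pics/w1z.png

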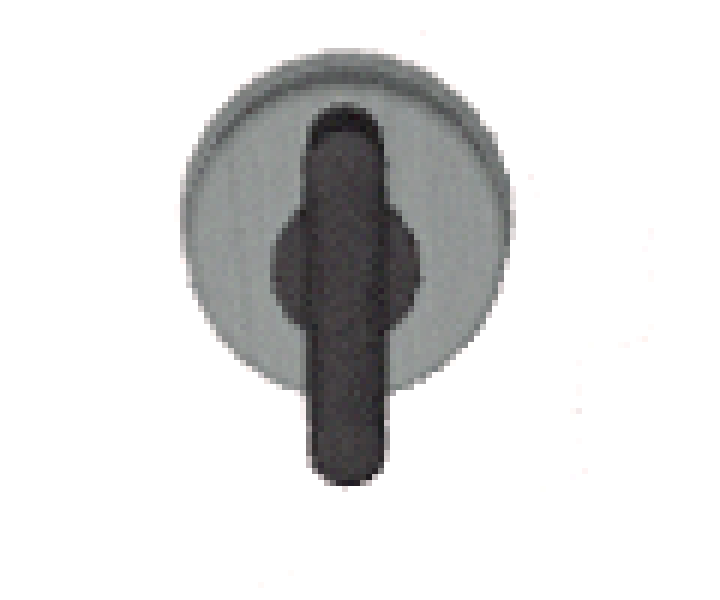

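```bash
python3 - <<'E'
import pickle
from h import *
s,f=pickle.load(open("W.pkl","rb"))
w=lambda x,y:(255+x/6-.5,125+y/6-.5)
a,b=onz(f,w(343.5,126),.264,s),onz(f,w(348,487),.264,s)
print(a,b,np.linalg.norm(a-b),"mid",(a+b)/2,"yaw",np.arctan2(*(b-a)[1::-1]),np.arctan2(*(a-b)[1::-1]))
n1,n2=onz(f,(222,170),.18,s),onz(f,(405.5,153.5),.18,s);print((n1+n2)/2,np.linalg.norm(n1-n2),np.arctan2(*(n2-n1)[1::-1]))
h=[onz(f,w(*p),.206,s)[:2] for p in((188,220),(510,215))];print("hub",(h[0]+h[1])/2,np.linalg.norm(h[0]-h[1]))
E
```

```text
[0.54843833 0.10259315 0.264     ] [0.60899032 0.11274057 0.264     ] 0.06139636991197453 mid [0.57871433 0.10766686 0.264     ] yaw 0.16603897579420293 -2.9755536777955904
[0.57921108 0.10899487 0.18      ] 0.23155709170625088 1.8155648630592351
hub [0.57337181 0.10746521] 0.06281809310410315
```

The bar midpoint, the nut midpoint and the side and scene views agree on the axis at about (0.579, 0.1075) with bar yaw 0.166. The bar measures 61.4 mm against 62 given, and the nuts 232–235 mm apart against 234. The hub chord alone gave x 5 mm lower. It was taken on a chord off the ellipse's widest part, so I discount it. I'm aligning and descending.

Emit:
servo_tool:
  rows:
    - [[0.12, -0.03, 2, 0, 0, -0.7], [0, 0, 3, 0, 0, 0], [0, 0, 3, 0, 0, 0], [0, 0, 2, 0, 0, 0]]
  grip: 1
  squeeze: 60

```text
clock: 3.68
position: [0.5781, 0.1062, 0.2989]
tool_rot: [-3.141, -0.001, -2.98]
force: [0.7, 1.1, 0.4]
grip_width: 0.0857
```

```bash
python3 - <<'E'
from workcell import bot
import cv2,pickle
s=bot.observe();f=bot.grab_frame("wrist")
pickle.dump((s,f),open("W2.pkl","wb"))
cv2.imwrite("pics/wrist2.png",cv2.convertScaleAbs(f["image"][:,:,::-1],alpha=2));print(s["position"],s["tool_rot"],s["force"],s["moment"])
E
```

```text
[0.57813471 0.10624661 0.29890771] [-3.14146410e+00 -1.17956835e-03 -2.98019089e+00] [0.67677078 1.08742007 0.43589727] [ 0.02552366 -0.03480894 -0.01076246]
```

View pics/wrist2.png

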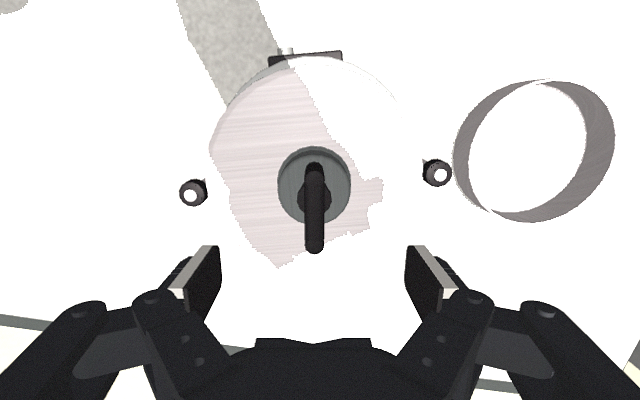

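```bash
python3 - <<'E'
import pickle
from h import *
s,f=pickle.load(open("W2.pkl","rb"))
g=f["image"].max(2).astype(int)
for r in range(155,256,8):
    c=np.where(g[r,285:345]<30)[0]+285
    print(r,(c.min(),c.max()) if len(c) else None)
c=f["image"][150:260,260:370,::-1]
cv2.imwrite("pics/w2z.png",cv2.convertScaleAbs(cv2.resize(c,None,fx=5,fy=5,interpolation=cv2.INTER_NEAREST),alpha=4,beta=0))
E
```

```text
155 None
163 (np.int64(309), np.int64(319))
171 (np.int64(305), np.int64(322))
179 (np.int64(304), np.int64(324))
187 (np.int64(301), np.int64(326))
195 (np.int64(298), np.int64(330))
203 (np.int64(298), np.int64(330))
211 (np.int64(303), np.int64(324))
219 (np.int64(305), np.int64(323))
227 (np.int64(306), np.int64(323))
235 (np.int64(305), np.int64(323))
243 (np.int64(306), np.int64(323))
251 (np.int64(309), np.int64(320))
```

View pics/w2z.png

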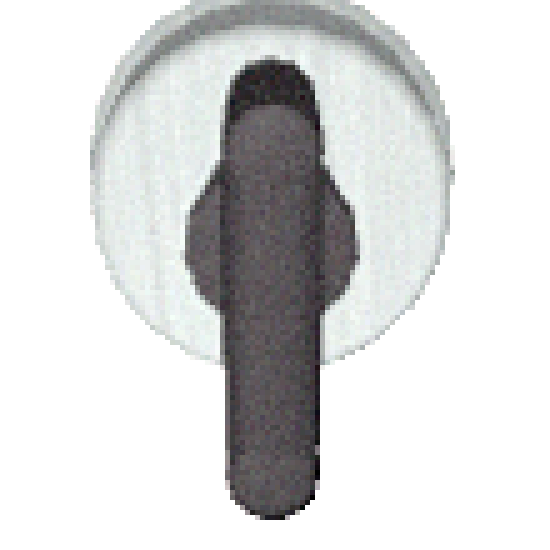

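```bash
python3 - <<'E'
import pickle
from h import *
s,f=pickle.load(open("W2.pkl","rb"))
w=lambda x,y:(260+x/5-.5,150+y/5-.5)
a,b=onz(f,w(271,104),.264,s),onz(f,w(273.5,519),.264,s)
print(np.linalg.norm(a-b),"mid",(a+b)/2,"yaw",np.arctan2(*(b-a)[1::-1]),np.arctan2(*(a-b)[1::-1]))
from scipy.spatial.transform import Rotation as Ro
print("tool-frame offset cm",100*Ro.from_euler('xyz',s["tool_rot"]).inv().apply((a+b)/2-s["position"]))
from workcell import bot; print(bot.observe()["position"],bot.observe()["tool_rot"])
E
```

```text
0.060244265326908415 mid [0.57886184 0.10752349 0.264     ] yaw 0.16889970577981991 -2.9726929478099735
tool-frame offset cm [-0.09640433  0.11479218  3.49064469]
[0.57751518 0.10587374 0.29683702] [-3.141352   -0.00351314 -2.98010369]
```

Emit:
servo_tool:
  rows:
    - [[-0.1, 0.1, 0, 0, 0, -0.4], [0, 0, 0, 0, 0, 0], [0, 0, 0, 0, 0, 0]]

```text
clock: 4.1
position: [0.5796, 0.1078, 0.301]
tool_rot: [-3.142, 0.001, -2.973]
force: [-0.3, 0.4, 0.9]
grip_width: 0.0852
```

```bash
python3 - <<'E'
from workcell import bot
s=bot.observe();print(s["position"],s["tool_rot"],s["force"],s["qpos"].round(3),s["qd"].round(3))
E
```

```text
[0.57960335 0.1078374  0.30104995] [-3.14156698e+00  1.02642527e-03 -2.97310647e+00] [-0.33910444  0.37806139  0.86079493] [ 0.284  0.486 -0.836  1.549  0.372  1.272  1.134] [ 0.001  0.002  0.002  0.005  0.001 -0.004 -0.   ]
```

Emit:
servo_tool:
  rows:
    - [[0.07, 0, 1.4, 0, 0, 0], [0, 0, 1.8, 0, 0, 0], [0, 0, 1.8, 0, 0, 0], [0, 0, 1.2, 0, 0, 0], [0, 0, 0.6, 0, 0, 0]]

```text
clock: 4.72
position: [0.5785, 0.1076, 0.2313]
tool_rot: [3.141, -0.001, -2.973]
force: [0.2, 0.1, 0.0]
grip_width: 0.0857
```

Emit:
servo_tool:
  rows:
    - [[0, 0, 0, 0, 0, 0], [0, 0, 0, 0, 0, 0], [0, 0, 0, 0, 0, 0]]

```text
clock: 5.1
position: [0.5789, 0.1077, 0.2327]
tool_rot: [-3.142, 0.001, -2.973]
force: [0.6, 0.2, 1.0]
grip_width: 0.0853
```

Emit:
servo_tool:
  rows:
    - [[0, 0, 0, 0, 0, 0], [0, 0, 0, 0, 0, 0], [0, 0, 0, 0, 0, 0], [0, 0, 0, 0, 0, 0], [0, 0, 0, 0, 0, 0]]
  grip: -1
  squeeze: 60

```text
clock: 5.72
position: [0.5787, 0.1074, 0.2323]
tool_rot: [-3.141, -0.0, -2.973]
force: [0.2, -1.9, 1.4]
grip_width: 0.0122
```

Emit:
servo_tool:
  rows:
    - [[0, 0, 0, 0, 0, 0], [0, 0, 0, 0, 0, 0], [0, 0, 0, 0, 0, 0], [0, 0, 0, 0, 0, 0], [0, 0, 0, 0, 0, 0]]

```text
clock: 6.35
position: [0.5787, 0.1074, 0.2323]
tool_rot: [-3.141, -0.0, -2.973]
force: [0.9, -5.3, 1.1]
grip_width: 0.0119
```

```bash
python3 - <<'E'
from workcell import bot
import cv2
s=bot.observe();print(s["position"],s["tool_rot"],s["force"],s["moment"],s["grip_width"])
for n,(x,y) in dict(scene=(270,165),side=(230,130)).items():
    f=bot.grab_frame(n)
    c=f["image"][y:y+120,x:x+120,::-1]
    cv2.imwrite(f"pics/{n}2.png",cv2.convertScaleAbs(cv2.resize(c,None,fx=5,fy=5,interpolation=cv2.INTER_NEAREST),alpha=1.6))
E
```

```text
[0.57867758 0.10739135 0.23225648] [-3.14134013e+00 -8.76496434e-05 -2.97312295e+00] [ 0.87007056 -5.31361154  1.14041853] [-0.98098954 -0.10115058  0.0140248 ] 0.011885876862599369
```

View pics/side2.png

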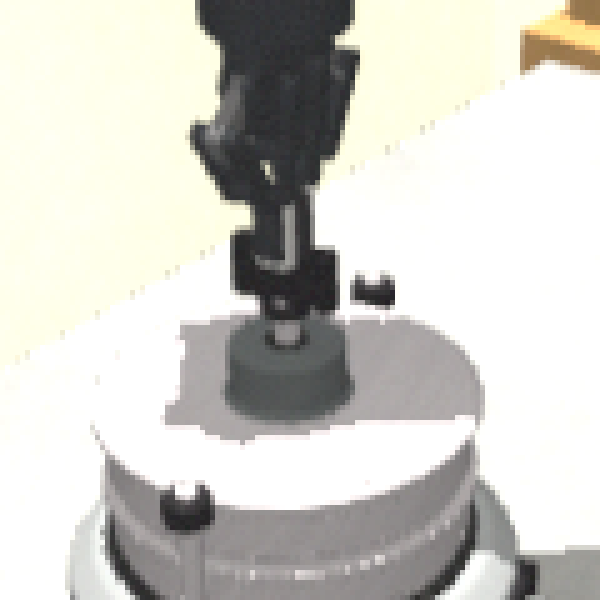

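The side view shows the pads closed across the bar at about (285,275), clear of the hub. There is a small 5 N side load, so I trim sideways and press about 5 mm.

Emit:
servo_tool:
  rows:
    - [[0, -0.03, 0.15, 0, 0, 0], [0, 0, 0.2, 0, 0, 0], [0, 0, 0.15, 0, 0, 0], [0, 0, 0, 0, 0, 0], [0, 0, 0, 0, 0, 0]]

```text
clock: 7.08
position: [0.5788, 0.1074, 0.2276]
tool_rot: [-3.142, 0.0, -2.973]
force: [-2.3, -4.9, 9.1]
grip_width: 0.0119
```

```bash
cat > st.py <<'E'
from workcell import bot
s=bot.observe();print(s["clock"].__round__(2),s["position"].round(4),s["tool_rot"].round(4),"F",s["force"].round(2),"M",s["moment"].round(3),s["grip_width"].__round__(4),"q7",s["qpos"][6].round(3))
E
python3 st.py
```

```text
7.08 [0.5788 0.1074 0.2276] [-3.1416e+00  3.0000e-04 -2.9730e+00] F [-2.35 -4.87  9.11] M [-1.017  0.448  0.008] 0.0119 q7 1.083
```

Emit:
servo_tool:
  rows:
    - [[0, 0, 0.1, 0, 0, 0], [0, 0, 0, 0, 0, 1.5], [0, 0, 0, 0, 0, 2], [0, 0, 0, 0, 0, 2], [0, 0, 0, 0, 0, 2]]

```text
clock: 7.7
position: [0.5788, 0.1076, 0.2267]
tool_rot: [3.141, 0.0, -3.105]
force: [-1.6, -3.9, 9.5]
grip_width: 0.0115
```

```bash
python3 st.py
```

```text
7.7 [0.5788 0.1076 0.2267] [ 3.1414e+00  4.0000e-04 -3.1048e+00] F [-1.63 -3.86  9.46] M [-0.916  0.574  0.124] 0.0115 q7 0.966
```

Emit:
servo_tool:
  rows:
    - [[0, 0, 0, 0, 0, 1.5], [0, 0, 0, 0, 0, 1.5], [0, 0, 0, 0, 0, 1.5]]

```text
clock: 8.07
position: [0.5788, 0.1076, 0.2267]
tool_rot: [3.141, 0.0, 3.1]
force: [-2.1, -4.0, 10.8]
grip_width: 0.012
```

```bash
python3 st.py
```

```text
8.07 [0.5788 0.1076 0.2267] [3.1413e+00 5.0000e-04 3.1002e+00] F [-2.12 -3.99 10.81] M [-0.827  0.571  0.09 ] 0.012 q7 0.897
```

Emit:
servo_tool:
  rows:
    - [[0, 0, 0, 0, 0, 1.5], [0, 0, 0, 0, 0, 1.5]]

```text
clock: 8.32
position: [0.5788, 0.1077, 0.2268]
tool_rot: [3.141, 0.001, 3.048]
force: [-1.9, -3.8, 9.9]
grip_width: 0.0121
```

```bash
python3 st.py
```

```text
8.32 [0.5788 0.1077 0.2268] [3.1412e+00 5.0000e-04 3.0478e+00] F [-1.9  -3.83  9.88] M [-0.766  0.488  0.028] 0.0121 q7 0.85
```

Emit:
servo_tool:
  rows:
    - [[0, 0, 0, 0, 0, 1.5], [0, 0, 0, 0, 0, 1.5]]

```text
clock: 8.57
position: [0.5788, 0.1078, 0.2268]
tool_rot: [3.141, 0.001, 2.996]
force: [-3.4, -2.7, 10.6]
grip_width: 0.0121
```

```bash
python3 st.py
```

```text
8.57 [0.5788 0.1078 0.2268] [3.1411e+00 5.0000e-04 2.9955e+00] F [-3.36 -2.67 10.6 ] M [-0.744  0.515  0.031] 0.0121 q7 0.804
```

Emit:
servo_tool:
  rows:
    - [[0, 0, 0, 0, 0, 1.5], [0, 0, 0, 0, 0, 1.5]]

```text
clock: 8.82
position: [0.5788, 0.1078, 0.2268]
tool_rot: [3.141, 0.001, 2.943]
force: [-1.7, -3.8, 10.3]
grip_width: 0.0119
```

```bash
python3 st.py
```

```text
8.82 [0.5788 0.1078 0.2268] [3.1409e+00 5.0000e-04 2.9432e+00] F [-1.66 -3.82 10.3 ] M [-0.632  0.489  0.037] 0.0119 q7 0.758
```

Emit:
servo_tool:
  rows:
    - [[0, 0, 0, 0, 0, 1.5], [0, 0, 0, 0, 0, 1.5]]

```text
clock: 9.07
position: [0.5788, 0.1079, 0.2268]
tool_rot: [3.141, 0.001, 2.891]
force: [-2.4, -1.8, 9.3]
grip_width: 0.0121
```

```bash
python3 st.py
```

```text
9.07 [0.5788 0.1079 0.2268] [3.1408e+00 5.0000e-04 2.8910e+00] F [-2.42 -1.75  9.28] M [-0.549  0.499  0.039] 0.0121 q7 0.711
```

Emit:
servo_tool:
  rows:
    - [[0, 0, 0, 0, 0, 1.5], [0, 0, 0, 0, 0, 1.5]]

```text
clock: 9.32
position: [0.5788, 0.1079, 0.2267]
tool_rot: [3.141, 0.0, 2.839]
force: [-2.7, -2.4, 9.6]
grip_width: 0.0119
```

```bash
python3 st.py
```

```text
9.32 [0.5788 0.1079 0.2267] [3.1408e+00 4.0000e-04 2.8385e+00] F [-2.71 -2.37  9.6 ] M [-0.412  0.455  0.03 ] 0.0119 q7 0.665
```

Emit:
servo_tool:
  rows:
    - [[0, 0, 0, 0, 0, 1.5], [0, 0, 0, 0, 0, 1.5]]

```text
clock: 9.57
position: [0.5788, 0.1079, 0.2264]
tool_rot: [3.141, 0.0, 2.786]
force: [0.1, -0.3, 3.7]
grip_width: 0.0121
```

```bash
python3 st.py
```

```text
9.57 [0.5788 0.1079 0.2264] [3.1406e+00 1.0000e-04 2.7860e+00] F [ 0.12 -0.27  3.75] M [ 0.092 -0.144  0.024] 0.0121 q7 0.618
```

Push-back fell from 9.6 to 3.7 N at about 0.52 rad of turn, so the key has found the slot. I stop turning and push straight down, checking along the way.

Emit:
servo_tool:
  rows:
    - [[0, 0, 0.1, 0, 0, 0], [0, 0, 0.1, 0, 0, 0.5], [0, 0, 0.1, 0, 0, 0]]

```text
clock: 9.95
position: [0.5788, 0.1079, 0.2233]
tool_rot: [3.141, -0.0, 2.778]
force: [1.3, 4.1, 2.5]
grip_width: 0.0118
```

```bash
python3 st.py
```

```text
9.95 [0.5788 0.1079 0.2233] [ 3.1407 -0.      2.7783] F [1.26 4.14 2.55] M [ 0.879 -0.277 -0.003] 0.0118 q7 0.609
```

Emit:
servo_tool:
  rows:
    - [[0, 0, 0.15, 0, 0, 0], [0, 0, 0.15, 0, 0, 0], [0, 0, 0.15, 0, 0, 0]]

```text
clock: 10.32
position: [0.5788, 0.1079, 0.2188]
tool_rot: [3.141, 0.0, 2.778]
force: [0.0, 4.3, 4.4]
grip_width: 0.012
```

```bash
python3 st.py
```

```text
10.32 [0.5788 0.1079 0.2188] [3.1408 0.     2.7784] F [0.03 4.25 4.44] M [ 1.212 -0.267  0.047] 0.012 q7 0.606
```

Emit:
servo_tool:
  rows:
    - [[0, 0, 0.15, 0, 0, 0], [0, 0, 0.1, 0, 0, 0], [0, 0, 0.1, 0, 0, 0], [0, 0, 0, 0, 0, 0]]

```text
clock: 10.82
position: [0.5788, 0.1079, 0.2154]
tool_rot: [3.141, 0.0, 2.778]
force: [0.7, 5.6, 5.2]
grip_width: 0.012
```

```bash
python3 st.py; python3 - <<'E'
from workcell import bot
import cv2
f=bot.grab_frame("side")
c=f["image"][140:230,230:350,::-1]
cv2.imwrite("pics/side3.png",cv2.convertScaleAbs(cv2.resize(c,None,fx=6,fy=6,interpolation=cv2.INTER_NEAREST),alpha=1.6))
E
```

```text
10.82 [0.5788 0.1079 0.2154] [3.1408 0.     2.7784] F [0.74 5.58 5.22] M [ 1.204 -0.217 -0.028] 0.012 q7 0.603
```

View pics/side3.png

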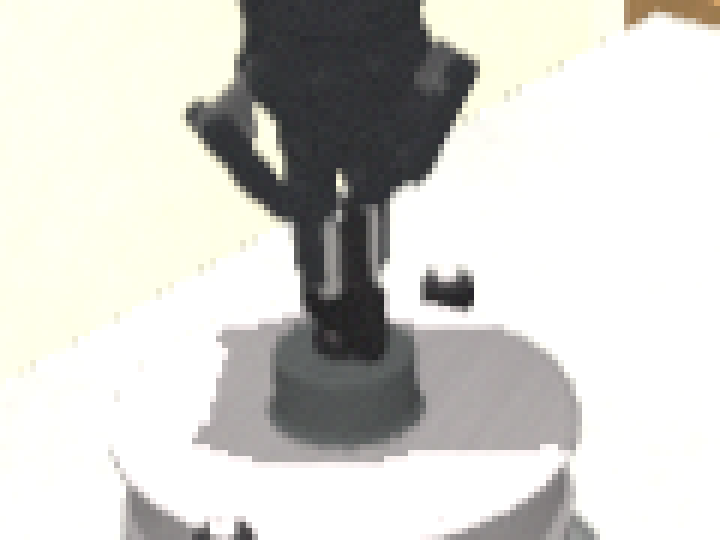

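The knob is about 17 mm down at 5 N, and the side view shows it just above the hub at (350,355). I push slightly further, then turn on gently, watching the torque.

Emit:
servo_tool:
  rows:
    - [[0, 0, 0.05, 0, 0, 0], [0, 0, 0, 0, 0, 0], [0, 0, 0, 0, 0, 1.5], [0, 0, 0, 0, 0, 1.5], [0, 0, 0, 0, 0, 1.5]]

```text
clock: 11.5
position: [0.5788, 0.108, 0.2149]
tool_rot: [3.141, -0.0, 2.699]
force: [1.1, 5.0, 5.1]
grip_width: 0.0121
```

```bash
python3 st.py
```

```text
11.5 [0.5788 0.108  0.2149] [ 3.1406 -0.      2.699 ] F [1.1  4.96 5.14] M [ 1.271 -0.286 -0.002] 0.0121 q7 0.533
```

Emit:
servo_tool:
  rows:
    - [[0, 0, 0, 0, 0, 1.5], [0, 0, 0, 0, 0, 1.5], [0, 0, 0, 0, 0, 1.5]]

```text
clock: 11.88
position: [0.5789, 0.108, 0.215]
tool_rot: [3.14, 0.0, 2.621]
force: [2.1, 6.3, 5.2]
grip_width: 0.0119
```

```bash
python3 st.py
```

```text
11.88 [0.5789 0.108  0.215 ] [3.1405 0.     2.6206] F [2.11 6.34 5.2 ] M [ 1.335 -0.291  0.037] 0.0119 q7 0.463
```

Emit:
servo_tool:
  rows:
    - [[0, 0, 0, 0, 0, 1.5], [0, 0, 0, 0, 0, 1.5], [0, 0, 0, 0, 0, 1.5]]

```text
clock: 12.25
position: [0.5789, 0.1081, 0.215]
tool_rot: [3.14, -0.0, 2.542]
force: [1.3, 6.7, 5.0]
grip_width: 0.0119
```

```bash
python3 st.py
```

```text
12.25 [0.5789 0.1081 0.215 ] [ 3.1403 -0.      2.542 ] F [1.25 6.75 5.04] M [ 1.381 -0.392  0.046] 0.0119 q7 0.394
```

Emit:
servo_tool:
  rows:
    - [[0, 0, 0, 0, 0, 2.5], [0, 0, 0, 0, 0, 2.5], [0, 0, 0, 0, 0, 2.5], [0, 0, 0, 0, 0, 2.5], [0, 0, 0, 0, 0, 2.5]]

```text
clock: 12.88
position: [0.5791, 0.1083, 0.2151]
tool_rot: [3.14, -0.0, 2.323]
force: [1.8, 7.3, 5.2]
grip_width: 0.0119
```

```bash
python3 st.py
```

```text
12.88 [0.5791 0.1083 0.2151] [ 3.1398e+00 -2.0000e-04  2.3234e+00] F [1.81 7.27 5.16] M [ 1.654 -0.605  0.073] 0.0119 q7 0.2
```

Emit:
servo_tool:
  rows:
    - [[0, 0, 0, 0, 0, 2.5], [0, 0, 0, 0, 0, 2.5], [0, 0, 0, 0, 0, 2.5], [0, 0, 0, 0, 0, 2.5], [0, 0, 0, 0, 0, 2]]

```text
clock: 13.5
position: [0.5793, 0.1084, 0.2152]
tool_rot: [3.139, -0.001, 2.114]
force: [4.1, 7.6, 5.3]
grip_width: 0.0119
```

```bash
python3 st.py
```

```text
13.5 [0.5793 0.1084 0.2152] [ 3.1395e+00 -5.0000e-04  2.1142e+00] F [4.09 7.61 5.3 ] M [ 1.764 -0.891  0.015] 0.0119 q7 0.014
```

The total turn is now about 1.2 rad, 0.6 past the slot. I ease the knob up until it rests on the plate, then let go.

Emit:
servo_tool:
  rows:
    - [[0, 0, -0.1, 0, 0, 0], [0, 0, -0.1, 0, 0, 0], [0, 0, -0.1, 0, 0, 0], [0, 0, -0.05, 0, 0, 0], [0, 0, 0, 0, 0, 0]]

```text
clock: 14.12
position: [0.5793, 0.1084, 0.2187]
tool_rot: [3.139, -0.001, 2.115]
force: [4.2, 9.1, 4.6]
grip_width: 0.0119
```

```bash
python3 st.py
```

```text
14.12 [0.5793 0.1084 0.2187] [ 3.1394e+00 -6.0000e-04  2.1154e+00] F [4.17 9.05 4.6 ] M [ 1.733 -0.949  0.025] 0.0119 q7 0.017
```

Emit:
servo_tool:
  rows:
    - [[0, 0, 0, 0, 0, 0], [0, 0, 0, 0, 0, 0], [0, 0, 0, 0, 0, 0], [0, 0, 0, 0, 0, 0], [0, 0, 0, 0, 0, 0]]
  grip: 1

```text
clock: 14.75
position: [0.5786, 0.1072, 0.2182]
tool_rot: [-3.141, -0.0, 2.115]
force: [0.5, -0.2, 0.8]
grip_width: 0.0855
```

```bash
python3 st.py
```

```text
14.75 [0.5786 0.1072 0.2182] [-3.1414 -0.      2.1147] F [ 0.54 -0.22  0.76] M [0.052 0.01  0.034] 0.0855 q7 0.017
```

Emit:
servo_tool:
  rows:
    - [[0, 0, -1, 0, 0, 0], [0, 0, -2, 0, 0, 0], [0, 0, -3, 0, 0, 0], [0, 0, -3, 0, 0, 0], [0, 0, -3, 0, 0, 0]]

```text
clock: 15.38
position: [0.5786, 0.1074, 0.3401]
tool_rot: [3.141, 0.0, 2.115]
force: [-0.8, 0.1, 0.0]
grip_width: 0.0855
```

Emit:
servo_tool:
  rows:
    - [[0, 0, -3, 0, 0, 0], [0, 0, -3, 0, 0, 0], [0, 0, 0, 0, 0, 0], [0, 0, 0, 0, 0, 0]]

```text
clock: 15.88
position: [0.5785, 0.1072, 0.3982]
tool_rot: [-3.141, -0.0, 2.115]
force: [-0.1, -0.2, 0.1]
grip_width: 0.0856
```

```bash
python3 st.py; python3 - <<'E'
from workcell import bot
import cv2,pickle,numpy as np
s=bot.observe();fs={n:bot.grab_frame(n) for n in("scene","side","wrist")}
pickle.dump((s,fs),open("E.pkl","wb"))
def z(n,x,y,w,h,k):
    return cv2.resize(fs[n]["image"][y:y+h,x:x+w,::-1],None,fx=k,fy=k,interpolation=cv2.INTER_NEAREST)
cv2.imwrite("pics/end.png",cv2.convertScaleAbs(np.hstack([z("scene",270,195,100,100,4),z("side",240,150,100,100,4)]),alpha=1.6))
cv2.imwrite("pics/endscene.png",fs["scene"]["image"][:,:,::-1])
E
```

```text
15.88 [0.5785 0.1072 0.3982] [-3.1414 -0.      2.1147] F [-0.12 -0.21  0.07] M [-0.006  0.027  0.048] 0.0856 q7 0.095
```

View pics/end.png

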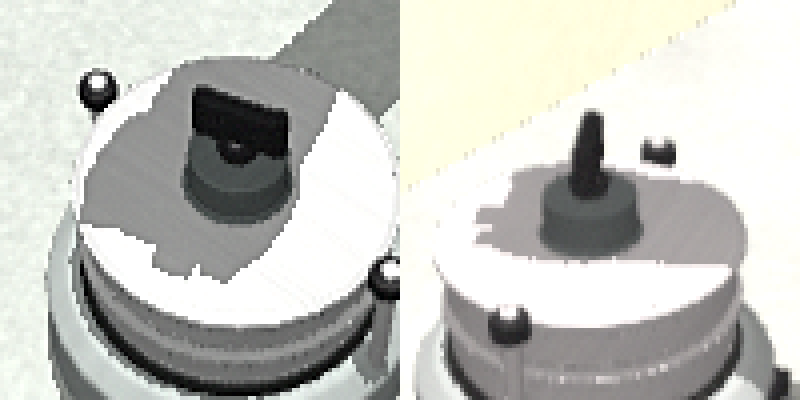

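View pics/endscene.png

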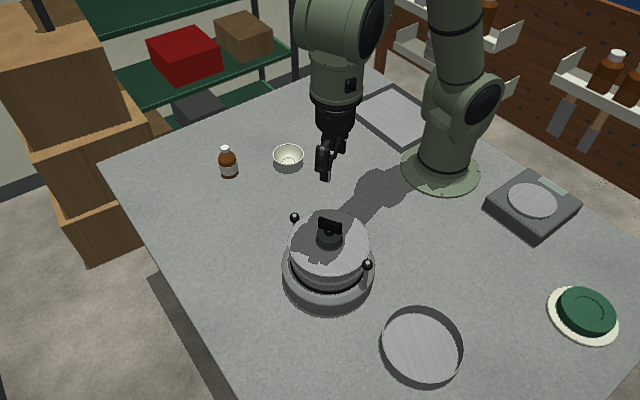

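The final views show the knob sitting low on the hub and turned. The bottle, bowl and sieve are at their first pixel positions. As a last check I triangulate the height of the knob's top.

```bash
python3 - <<'E'
import pickle
from h import *
s,fs=pickle.load(open("E.pkl","rb"));S,D,W=fs["scene"],fs["side"],fs["wrist"]
g=W["image"].max(2)
# predicted px of axis at z=.251/.264 in scene/side, compare with seen top middle
for n,f,o in(("scene",S,(270,195)),("side",D,(240,150))):
    for z in(.251,.264):
        p=cv2.projectPoints(np.array([[.5788,.1075,z]]),cv2.Rodrigues(f["R"])[0],f["t"],f["K"],f["dist"])[0][0,0]
        print(n,z,((p-o+.5)*4).round(1))
F=pickle.load(open("F.pkl","rb"))
for n in("scene","side"):
    d=np.abs(F[n]["image"].astype(int)-fs[n]["image"]).max(2)
    r={"scene":[(215,140,60,42),(378,300,90,90)],"side":[(360,155,65,62),(172,288,100,85)]}[n]
    print(n,[int((d[y:y+h,x:x+w]>40).sum()) for x,y,w,h in r])
E
```

```text
scene 0.251 [242.4 103.6]
scene 0.264 [243.  90.]
side 0.251 [187.9 129.8]
side 0.264 [187.2 112. ]
scene [0, 0]
side [0, 0]
```

```bash
python3 -c "
from workcell import bot
print(bot.job_done())"
```

```text
the job is handed in; nothing more can be done
None
```

The lid is locked: the knob stayed down after I let go, and I handed the job in at about 16 s.

- **Finding the slot:** I gripped the bar, pressed about 5.5 mm (9–11 N push-back) and turned clockwise. At about 0.52 rad the push-back fell from 9.6 to 3.7 N, and I stopped turning at that reading.
- **Locking:** I pushed straight down to about 17.4 mm at roughly 5 N. I then turned to about 1.2 rad in total, eased the knob up, opened the gripper and lifted clear.

**Last checks**
- **Knob:** in the scene view its top sits where a height of 251 mm would put it, not 264 mm. The side view is roughly consistent.
- **Surroundings:** the bottle, bowl and sieve showed no pixel change in the scene and side views, and the tool force was about 0 at the end.
- **Forces:** vertical push-back never read above about 11 N, so I saw no sign of the key being forced. Readings came only at the end of each move.

**What disagreed**
- **Torque dip:** the drag torque read only 0.03–0.12 N m, so the 0.15 N m dip did not show clearly. I judged the slot from the drop in push-back and the free travel afterwards.
- **Side load:** a steady sideways force of 5–10 N remained from slight off-centre gripping.
- **Hub position:** one rough hub-centre measurement was 5 mm off the others, and I did not use it.

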